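Set the slicing guide's fence to its feeler mark, coming up from the open side

TASK

The slicing guide's fence has been pushed too far onto its sprung feeler. By its black grip, draw the fence back at least 50 mm, then bring it up gently towards the feeler again so that the grip's play is taken up, and stop when the front edge of the feeler's dark ring is level with the mouth of its barrel; never push past that mark on the way up. Move the fence only by the grip, let go with the grip still bearing forward, and leave the feeler and the things standing round the guide alone.

Things in the scene. Friction and masses are not known exactly. Their poses are not given: they have to be found in the camera images.
- guide: slicing guide fixed to the worktop: pale wooden board 150 (x) x 380 (y) x 18 mm with steel rails along y, wooden end blocks (top 44 mm up) and slotted posts (top 93 mm up) near its +y end. Origin: centre of the underside, at worktop height. Its +y is 'forward', from fence to feeler; fence, grip and feeler are on its middle line x = 0.
- fence: upright wooden plate 96 (x) x 10 (y) mm, 47 to 107 mm above the worktop, at the front of an aluminium carriage (top 47 mm up) that reaches 128 mm back. Origin: in the plate's front face, midway across, at worktop height; axes as the guide's. Its y in the guide's frame runs from -45 mm (rear stop) to 79 mm. Slides along y with about 12 N friction, stays where left.
- grip: black grip, upright block 36 (x) x 18 (y) mm, 54 to 105 mm above the worktop, on the carriage behind the plate; foot 50 x 24 mm. Origin: under its middle, at worktop height; axes as the guide's. It has 10 mm of play: its y in the fence's frame is -90 mm hard back (draws the carriage) to -80 mm hard forward (pushes it). Within the play it takes about 1.5 N and stays where left.
- gauge: the feeler's fixed aluminium block, 50 (x) x 34 (y) x 72 mm, at the board's +y end. Origin: under the face towards the fence, on the board's top; axes as the guide's. A steel barrel 23 mm across points from it towards the fence, screwed out differently each time (not measured): its mouth is 14 to 25 mm from the face. From the mouth comes the sprung feeler rod with a 20 mm disc at its tip.
- feeler_root (a point): point on the block's face, 65 mm above the worktop, where barrel and feeler come out along the guide's -y. The free tip is 36 mm beyond the mouth: 50 to 61 mm from here. The rod's dark ring, 6 mm long, touches the mouth when free; pressed in 6 mm it has just vanished: the mark. Resistance, on top of sliding friction: 2.5 N at first touch, 0.32 N more per mm (4.4 N at the mark); travel 28 mm.
- fish_tin: flat round tin, 87 mm across, 40 mm tall, a loose bystander; origin at the centre of its underside
- spice_jar: spice jar, 46 mm across, 106 mm tall, a loose bystander; origin at the centre of its underside
- garlic: garlic bulb, about 60 mm, a loose bystander; origin at the centre of its underside
- candle: small tea candle in a cup, 38 mm across, 15 mm tall, a loose bystander; origin at the centre of its underside

How it is judged:
By the outcome, as a careful person would: the job done as asked, in the order asked, and still so for the second after the job is handed in, with the robot touching nothing.
It also fails if it takes over 53 s, if anything falls off the work surface, if the arm or the gripper's body presses on something with over 40 N, if the wrist force passes 120 N, or if a joint passes its speed limit or range.

ROBOT

A 7-joint arm with a two-finger parallel gripper is mounted at the origin on a cart in front of the work surface, level with it; the furniture and walls round the work are solid. World frame = base frame: x ahead of the robot, y to its left, z up, the work surface at z = 0. Lengths are in m, angles in degrees, forces in N, time in s.
With the tool pointing down it reaches from about 0.425 to 0.875 m from the base axis. Payload 4.7 kg.
Tool frame: the origin (TCP) lies between the finger pads; the fingertips stand 17 mm ahead of it and the grasp point (between the pads) lies 2 mm behind it; z points along the fingers, y is the line along which they close (so a half turn about z gives the same grasp; the last joint's range is limited). The gripper opens to 87 mm and grips with 3 to 60 N. Pads are 19 mm wide; open, the fingers measure 117 mm over their backs; the gripper's body (75 mm by 190 mm) begins 51 mm behind the grasp point.
Start: joints at [65.724, 18.392, -4.016, 83.108, 1.295, 78.541, -3.26], TCP at [0.276, -0.589, 0.24] pointing down, gripper open.
Joint ranges: [-163.93, 163.93], [-17.29, 119.83], [-79.2, 71.16], [3.27, 140.29], [-89.18, 269.18], [5.43, 117.66], [-154.24, 154.24]. Speed limits (degrees/s): [147.25, 147.25, 180, 180, 180, 180, 180].

INTERFACE

Orientations are given as [roll, pitch, yaw] about the fixed x, y, z axes, in that order (R = Rz(yaw) Ry(pitch) Rx(roll)).
In Python, from cell import env, cams gives the robot as it stands.
- The arm moves only by the shell command python3 -m pendant 'ROWS' [FORCE]. ROWS is JSON, a list of rows, each an object of numbers: "tx", "ty", "tz": the shift along the tool's x, y, z each as a share of 0.05 m, from -1 to 1; "spin": the turn about the tool's z as a share of 4 degrees, from -1 to 1; "claw": the closure, from 0 (fully open) to 1 (shut). A call has 1 to 10 rows; each row shifts and turns the commanded pose from where the row before left it, along the tool's axes as they then stand; what a row does not reach is not made up. A row lasts 1/8 s, in which the tool goes at most 62.5 mm and 10.7 degrees, less where a joint would pass 70% of its speed; a pose out of reach is approached as far as the arm can. A call with a number of a shift or a turn outside -1 to 1 is refused whole. A call with a gripper value outside its range is refused whole. The fingers move at their own pace and stop on an object; FORCE is the grip in N (left out, the last holds). Time passes only in rows, so rows that do not move let the fingers close. It gives the time, the measured TCP pose, the force, the opening and the grip force at its end, in the units of the state.
- env.get_obs(): the state, without advancing time (a new reading comes with each control period).
- cams.read_camera(name): name is "side" or "top"; returns the picture (400x640x3 uint8, red, green, blue); there is no depth.
- cams.camera_info(name): a dict with "fx", "fy", "cx", "cy" (pixels), "rvec" (rotation vector, rad) and "tvec" (3), from world to camera coordinates, as OpenCV has them. Camera axes: x right, y down, z forward; pixel columns grow to the right and rows downward; lengths in m; the calibration is good to about 2 mm. A picture is of the moment at which its call begins. camera_info takes no time and is no camera call.
- env.sign_off(): hands the job in; it is judged then, once.
The state is a dict: "time_s": time; "qpos": joint angles; "joint_velocities": joint speeds; "effort": joint torques, N m; "tool_pos": TCP position; "tool_rot": TCP orientation; "force": force on the tool from outside, world axes, zero at the start; "wrist_torque": the same for the moment, N m; "grip_width": finger opening in m; "grasp_force": force on a finger pad.
Only numpy, scipy, OpenCV 4.12 (cv2) and the standard library are available. Lean on these libraries where they do the work, as an engineer would, in place of code of your own. Each camera call takes 0.05 s, during which the arm holds its last target. There are 200 camera calls.

## Working session

There is one attempt and no reset: what is moved stays moved. The work goes in short steps, Python scripts to look and compute and a shell command to move; the robot and the scene stay as the last step left them, time stands still between calls to the robot, and variables do not carry over. Pictures are saved under pics/ and viewed, at most 10 in all, crops included, and the job is handed in when it is done.

```bash
mkdir -p pics; ls; python3 - <<'E'
from cell import env,cams
import cv2
o=env.get_obs();print({k:o[k] for k in('time_s','tool_pos','tool_rot','force','grip_width')})
for n in('side','top'):
    print(n,cams.camera_info(n)); cv2.imwrite(f'pics/{n}0.png',cams.read_camera(n)[:,:,::-1])
E
```

```text
pics
{'time_s': 0.0, 'tool_pos': array([ 0.27530581, -0.58821687,  0.23843982]), 'tool_rot': array([-1.79886794e+02,  5.50023047e-03,  2.50873844e+01]), 'force': array([0.61577532, 1.10531245, 0.29403174]), 'grip_width': 0.08692400546070436}
side {'fx': 421.718788522358, 'fy': 421.718788522358, 'cx': 313.4283460602846, 'cy': 202.41821038113338, 'rvec': array([ 2.13628888, -0.18219773,  0.09697146]), 'tvec': array([-0.5691081 ,  0.11983292,  0.82619088])}
top {'fx': 382.78308949744854, 'fy': 382.78308949744854, 'cx': 318.4159460243569, 'cy': 206.47154204975712, 'rvec': array([ 2.11973442, -2.17545499,  0.13750329]), 'tvec': array([0.00232734, 0.59160599, 0.86605299])}
```

View pics/side0.png

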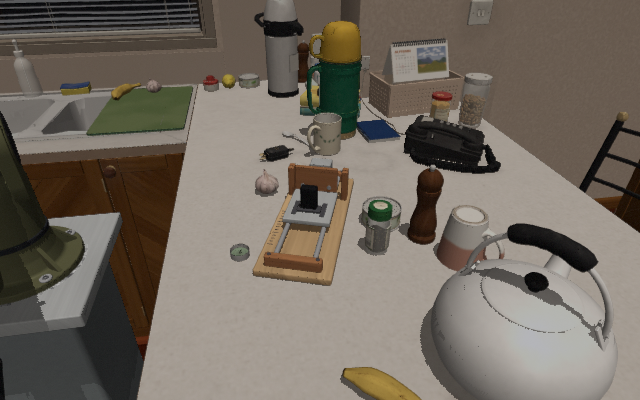

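View pics/top0.png

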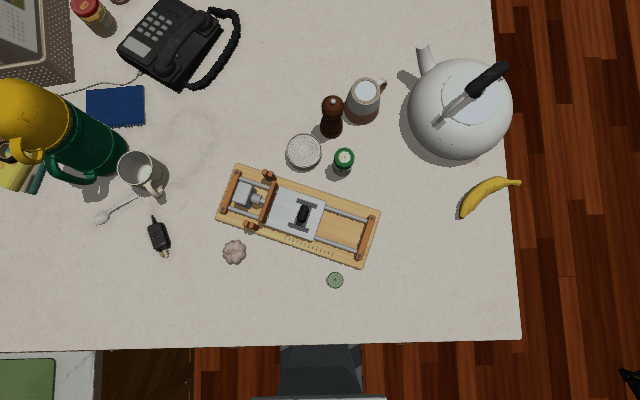

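The side view shows the guide at about (310,225), with the black grip at (309,195). In the top view the guide runs from (370,240) to (228,190), with forward to the left, the grip at (302,214) and the feeler block at about (243,195). Next I'll zoom in and measure.

```bash
cat > h.py <<'E'
import numpy as np,cv2
from cell import env,cams
def cam(n):
    i=cams.camera_info(n);R=cv2.Rodrigues(i['rvec'])[0];return np.array([[i['fx'],0,i['cx']],[0,i['fy'],i['cy']],[0,0,1]]),R,np.array(i['tvec'])
def ray(n,p,z):
    K,R,t=cam(n);c=-R.T@t;d=R.T@np.linalg.solve(K,[p[0],p[1],1]);return c+d*(z-c[2])/d[2]
def proj(n,P):
    K,R,t=cam(n);q=K@(R@np.asarray(P,float)+t);return q[:2]/q[2]
E
python3 - <<'E'
from h import *
for n in('side','top'):
    K,R,t=cam(n);print(n,-R.T@t)
im=cv2.imread('pics/top0.png');c=im[150:280,205:395]
cv2.imwrite('pics/c1.png',cv2.resize(c,None,fx=4,fy=4,interpolation=cv2.INTER_CUBIC))
# wooden board mask
hsv=cv2.cvtColor(im,cv2.COLOR_BGR2HSV)
m=((hsv[...,0]>8)&(hsv[...,0]<28)&(hsv[...,1]>70)).astype(np.uint8)*255
m[:150]=0;m[280:]=0;m[:,:205]=0;m[:,395:]=0
m=cv2.morphologyEx(m,cv2.MORPH_CLOSE,np.ones((25,25)))
k=max(cv2.findContours(m,0,2)[0],key=cv2.contourArea)
b=cv2.boxPoints(cv2.minAreaRect(k));print(b)
for p in b:print(ray('top',p,.018))
for n in('top','side'):
    g=cv2.imread(f'pics/{n}0.png');x0,x1,y0,y1=(290,315,200,230) if n=='top' else(298,322,180,212)
    mm=(g.max(2)<45).astype(np.uint8);q=np.zeros_like(mm);q[y0:y1,x0:x1]=mm[y0:y1,x0:x1]
    ys,xs=q.nonzero();print(n,len(xs),xs.min(),xs.max(),ys.min(),ys.max(),xs.mean(),ys.mean(),ray(n,(xs.mean(),ys.mean()),.105))
E
```

```text
side [ 0.45585656 -0.71698049  0.54678066]
top [ 0.46905961 -0.01826945  0.93792332]
[[214.02826 218.68327]
 [235.02228 158.171  ]
 [382.95123 209.4933 ]
 [361.9572  270.00555]]
[0.57136686 0.24052954 0.018     ]
[0.72047451 0.19023127 0.018     ]
[ 0.58295551 -0.16877336  0.018     ]
[ 0.43985686 -0.11218277  0.018     ]
top 177 296 308 205 226 302.1073446327684 214.98870056497177 [0.56474596 0.02278759 0.105     ]
side 409 298 321 185 211 308.39853300733495 197.0880195599022 [ 0.56420315 -0.01908838  0.105     ]
```

View pics/c1.png

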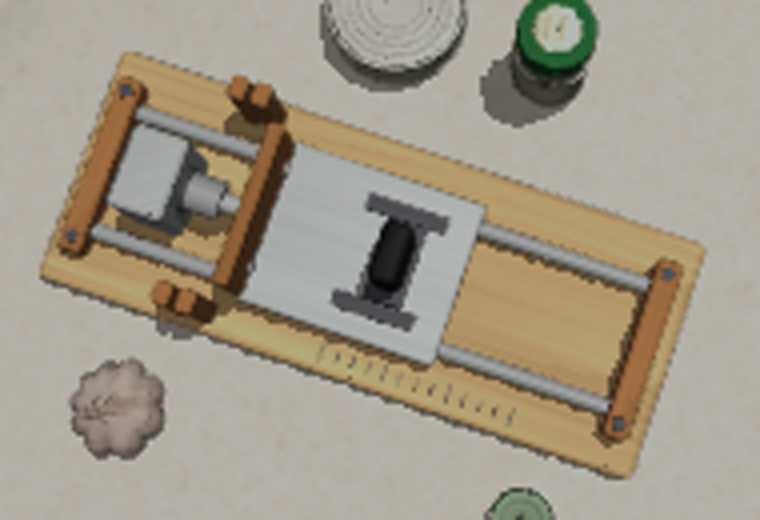

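The crop shows the board corners at (128,52), (705,250), (630,478) and (42,278), the grip top at about (397,250), the block with its barrel at (205,195), and the fence plate from (280,130) to (230,285). The jar, tin, garlic and candle all stand clear.

```bash
cat >> h.py <<'E'
cc=np.array([[128,52],[705,250],[630,478],[42,278]])/4+[205,150]-.4
W=np.array([ray('top',p,.018) for p in cc])
O=W.mean(0);f=(W[0]+W[3]-W[1]-W[2])[:2];f/=np.linalg.norm(f);ex=np.array([f[1],-f[0]]);yaw=np.degrees(np.arctan2(-f[0],f[1]))
def G(P):d=np.asarray(P)[:2]-O[:2];return np.array([d@ex,d@f])
def Wd(x,y,z):return np.r_[O[:2]+x*ex+y*f,z]
E
python3 - <<'E'
from h import *
print(W,O,yaw,np.linalg.norm(W[0]-W[1]),np.linalg.norm(W[1]-W[2]),np.linalg.norm(W[0]-W[3]))
im=cv2.imread('pics/top0.png')
# rectified strip views at plane z: sample grip
def strip(z,y0,y1,x0,x1,s=.0005):
    ys=np.arange(y0,y1,s);xs=np.arange(x0,x1,s)
    M=np.array([[proj('top',Wd(x,y,z)) for y in ys] for x in xs],np.float32)
    return cv2.remap(im,M[...,0],M[...,1],cv2.INTER_CUBIC),ys,xs
for nm,z,a in(('grip105',.105,(-.08,.08,-.04,.04)),):
    s,ys,xs=strip(z,*a);m=s.max(2)<40
    yy=np.nonzero(m)
    print(nm,ys[yy[1]].min(),ys[yy[1]].max(),xs[yy[0]].min(),xs[yy[0]].max())
def pt(u,v,z):return G(ray('top',(205+u/4-.4,150+v/4-.4),z)).round(4)
print('platetop',pt(272,128,.107),pt(220,283,.107),pt(290,133,.107),pt(240,290,.107))
print('block top face',pt(192,140,.09),pt(158,232,.09))
print('mouth',pt(228,197,.065),'barrel root',pt(192,190,.065))
print('carriage rear',pt(484,207,.047),pt(434,362,.047))
for y in(-.01,.0,-.02):
  for x in(-.018,.018):print(x,y,[(proj('top',Wd(x,y+d,.105))-[205,150])*4 for d in(-.009,.009)])
E
```

```text
[[ 0.70913148  0.18628273  0.018     ]
 [ 0.57674411 -0.16339933  0.018     ]
 [ 0.44196518 -0.11260683  0.018     ]
 [ 0.57028415  0.23791753  0.018     ]] [0.57453123 0.03704853 0.018     ] -20.421699829670555 0.3739036691843172 0.14403207306636412 0.14813754850243088Traceback (most recent call last):
  File "<stdin>", line 10, in <module>
  File "<stdin>", line 7, in strip
  File "h.py", line 8, in proj
    K,R,t=cam(n);q=K@(R@np.asarray(P,float)+t);return q[:2]/q[2]
          ~~~^^^
  File "h.py", line 4, in cam
    i=cams.camera_info(n);R=cv2.Rodrigues(i['rvec'])[0];return np.array([[i['fx'],0,i['cx']],[0,i['fy'],i['cy']],[0,0,1]]),R,np.array(i['tvec'])
ValueError: time passes only in moves, steps and waits
```

```bash
sed -i 's/^def cam(n):/import functools\n@functools.cache\ndef cam(n):/' h.py; cat >> h.py <<'E'
def strip(im,z,y0,y1,x0,x1,s=.0005,n='top'):
    ys=np.arange(y0,y1,s);xs=np.arange(x0,x1,s)
    M=np.array([[proj(n,Wd(x,y,z)) for y in ys] for x in xs],np.float32)
    return cv2.remap(im,M[...,0],M[...,1],cv2.INTER_CUBIC),ys,xs
E
python3 - <<'E'
from h import *
im=cv2.imread('pics/top0.png')
s,ys,xs=strip(im,.105,-.08,.06,-.04,.04);m=s.max(2)<25;yy=np.nonzero(m)
print('grip',ys[yy[1]].min(),ys[yy[1]].max(),xs[yy[0]].min(),xs[yy[0]].max())
def pt(u,v,z):return G(ray('top',(205+u/4-.4,150+v/4-.4),z)).round(4)
print('platetop',pt(272,128,.107),pt(220,283,.107),pt(290,133,.107),pt(240,290,.107))
print('block top face',pt(192,140,.09),pt(158,232,.09))
print('mouth',pt(228,197,.065),'barrel root',pt(192,190,.065))
print('carriage rear',pt(484,207,.047),pt(434,362,.047))
a=cv2.resize(strip(im,.105,-.08,.12,-.06,.06)[0],None,fx=2,fy=2)
b=cv2.resize(strip(im,.065,0,.2,-.06,.06)[0],None,fx=2,fy=2)
# columns = y from start, 4px/mm*... 0.25mm per px
cv2.imwrite('pics/c2.png',np.vstack([a[:290],b[90:380]]))
E
```

```text
grip -0.026499999999999954 -0.006999999999999937 -0.02699999999999999 0.01800000000000005
platetop [0.0446 0.0694] [-0.0456  0.067 ] [0.0452 0.059 ] [-0.0456  0.0553]
block top face [0.0261 0.1131] [-0.0292  0.1129]
mouth [0.0045 0.0877] barrel root [0.0016 0.1088]
carriage rear [ 0.0495 -0.0534] [-0.046  -0.0553]
```

View pics/c2.png

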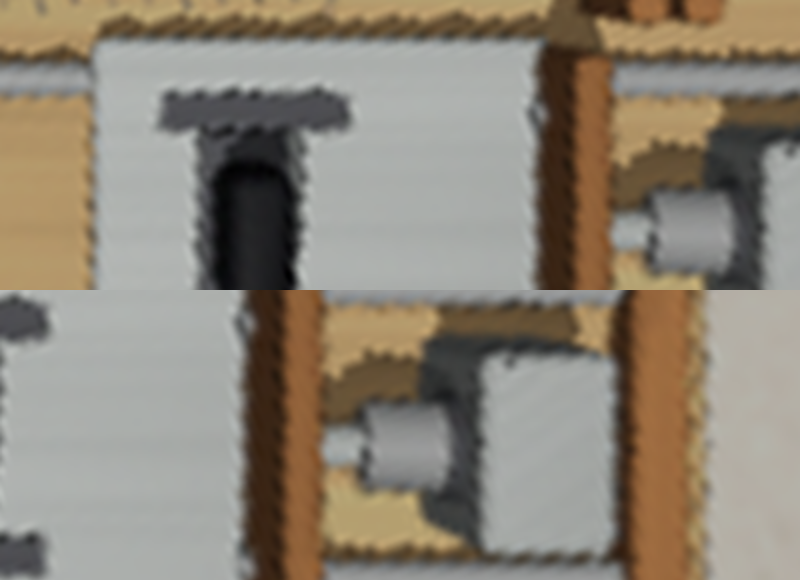

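```bash
python3 - <<'E'
from h import *
P=np.array(env.get_obs()['tool_pos']);print('rel guide',G(P),'jar',G(ray('top',(344,156),.106)),'garlic',G(ray('top',(234,252),.03)),'tin',G(ray('top',(304,150),.04)),'yaw',yaw+90, 'grip world',Wd(0,-.015,.1))
E
python3 -m pendant '[{"spin":-1},{"spin":-1},{"spin":-1},{"spin":-1},{"spin":-1},{"spin":-1},{"spin":-1},{"spin":-1},{"spin":-1},{"spin":-1}]'
python3 -m pendant '[{"spin":-1},{"spin":-0.13},{}]'
```

```text
rel guide [-0.06219124 -0.69044473] jar [ 0.15107797 -0.06157734] garlic [-0.13250548  0.11279585] tin [0.15233199 0.03673811] yaw 69.57830017032944 grip world [0.56929732 0.02299128 0.1       ]invalid input at $[0]: expected keys tx, ty, tz, spin, claw
invalid input at $[0]: expected keys tx, ty, tz, spin, claw
```

```bash

python3 -m pendant '[{"tx":0,"ty":0,"tz":0,"spin":-1,"claw":0},{"tx":0,"ty":0,"tz":0,"spin":-1,"claw":0},{"tx":0,"ty":0,"tz":0,"spin":-1,"claw":0},{"tx":0,"ty":0,"tz":0,"spin":-1,"claw":0},{"tx":0,"ty":0,"tz":0,"spin":-1,"claw":0},{"tx":0,"ty":0,"tz":0,"spin":-1,"claw":0},{"tx":0,"ty":0,"tz":0,"spin":-1,"claw":0},{"tx":0,"ty":0,"tz":0,"spin":-1,"claw":0},{"tx":0,"ty":0,"tz":0,"spin":-1,"claw":0},{"tx":0,"ty":0,"tz":0,"spin":-1,"claw":0}]'
python3 -m pendant '[{"tx":0,"ty":0,"tz":0,"spin":-1,"claw":0},{"tx":0,"ty":0,"tz":0,"spin":-0.13,"claw":0},{"tx":0,"ty":0,"tz":0,"spin":0,"claw":0},{"tx":0,"ty":0,"tz":0,"spin":0,"claw":0}]'
```

```text
time_s: 1.35
tool_pos: [0.2754, -0.5884, 0.2389]
tool_rot: [-179.9, -0.0, 65.2]
force: [0.4, -0.3, -0.0]
grip_width: 0.087
grasp_force: 0.0
time_s: 1.85
tool_pos: [0.2756, -0.5887, 0.2395]
tool_rot: [-180.0, -0.0, 69.6]
force: [-0.2, 0.1, -0.0]
grip_width: 0.087
grasp_force: 0.0
```

```bash

python3 -m pendant '[{"tx":1,"ty":0.1,"tz":0,"spin":0,"claw":0},{"tx":1,"ty":0.1,"tz":0,"spin":0,"claw":0},{"tx":1,"ty":0.1,"tz":0,"spin":0,"claw":0},{"tx":1,"ty":0.1,"tz":0,"spin":0,"claw":0},{"tx":1,"ty":0.1,"tz":0,"spin":0,"claw":0},{"tx":1,"ty":0.1,"tz":0,"spin":0,"claw":0},{"tx":1,"ty":0.1,"tz":0,"spin":0,"claw":0},{"tx":1,"ty":0.1,"tz":0,"spin":0,"claw":0},{"tx":1,"ty":0.1,"tz":0,"spin":0,"claw":0},{"tx":1,"ty":0.1,"tz":0,"spin":0,"claw":0}]'
python3 -m pendant '[{"tx":1,"ty":0.1,"tz":0,"spin":0,"claw":0},{"tx":1,"ty":0.1,"tz":0,"spin":0,"claw":0},{"tx":1,"ty":0.04,"tz":0,"spin":0,"claw":0},{"tx":0.5,"ty":0,"tz":0,"spin":0,"claw":0},{"tx":0,"ty":0,"tz":0,"spin":0,"claw":0},{"tx":0,"ty":0,"tz":0,"spin":0,"claw":0}]'
python3 - <<'E'
from h import *
s=cams.read_camera('side')[:,:,::-1];t=cams.read_camera('top')[:,:,::-1]
o=env.get_obs();print(G(o['tool_pos']),o['tool_pos'],o['time_s'])
cv2.imwrite('pics/c3.png',np.hstack([cv2.resize(s[110:290,230:360],None,fx=3,fy=3),cv2.resize(t[130:310,205:335],None,fx=3,fy=3)]))
E
```

```text
time_s: 3.1
tool_pos: [0.4972, -0.136, 0.2399]
tool_rot: [179.9, 0.0, 69.6]
force: [0.4, -0.6, -0.1]
grip_width: 0.0869
grasp_force: 0.0
time_s: 3.85
tool_pos: [0.5687, 0.0209, 0.2394]
tool_rot: [-180.0, 0.1, 69.5]
force: [0.1, -0.7, -0.8]
grip_width: 0.0869
grasp_force: 0.0
[ 0.00033703 -0.01766287] [0.56868402 0.02037817 0.23949881] 3.95
```

View pics/c3.png

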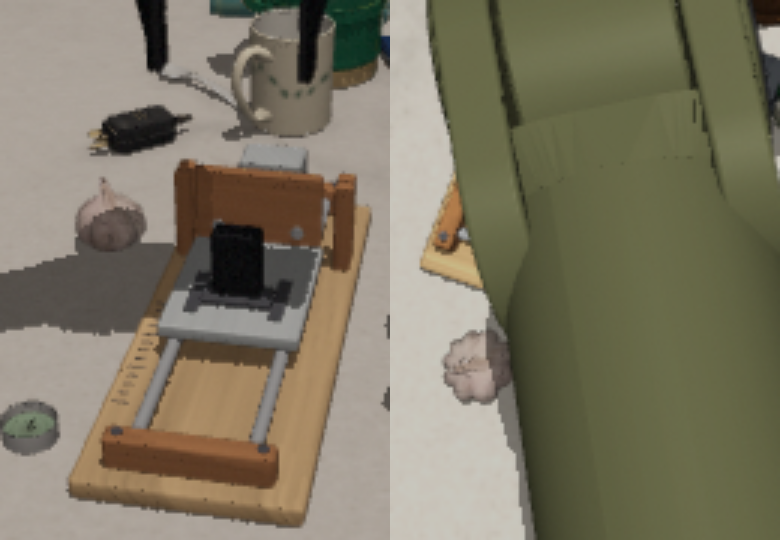

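The side view shows the open fingers straddling the grip sideways (grip at (238,255) in the crop, fingers at 155 and 307). The top view is blocked by the forearm, so I'll set the final approach by force. Next: descend and grip.

```bash

python3 -m pendant '[{"tx":0.04,"ty":0,"tz":0.8,"spin":0,"claw":0},{"tx":0,"ty":0,"tz":0.8,"spin":0,"claw":0},{"tx":0,"ty":0,"tz":0.8,"spin":0,"claw":0},{"tx":0,"ty":0,"tz":0.6,"spin":0,"claw":0},{"tx":0,"ty":0,"tz":0.2,"spin":0,"claw":0},{"tx":0,"ty":0,"tz":0,"spin":0,"claw":0},{"tx":0,"ty":0,"tz":0,"spin":0,"claw":0}]' 30
python3 -m pendant '[{"tx":0,"ty":0,"tz":0,"spin":0,"claw":1},{"tx":0,"ty":0,"tz":0,"spin":0,"claw":1},{"tx":0,"ty":0,"tz":0,"spin":0,"claw":1},{"tx":0,"ty":0,"tz":0,"spin":0,"claw":1},{"tx":0,"ty":0,"tz":0,"spin":0,"claw":1},{"tx":0,"ty":0,"tz":0,"spin":0,"claw":1}]' 50
cat >> h.py <<'E'
def F(n=6):
    fs=[];ps=[]
    for _ in range(n):
        cams.read_camera('side');o=env.get_obs();fs.append(np.r_[np.dot(o['force'][:2],ex),np.dot(o['force'][:2],f),o['force'][2]]);ps.append(np.r_[G(o['tool_pos']),o['tool_pos'][2]])
    print('t',round(o['time_s'],2),'F',np.mean(fs,0).round(2),'sd',np.std(fs,0).round(2),'pos mm',(1e3*np.mean(ps,0)).round(2),np.std(ps,0)[1]*1e3,'w',o['grip_width'],o['grasp_force'])
E
python3 -c "
from h import *
F()"
```

```text
time_s: 4.82
tool_pos: [0.5707, 0.024, 0.0811]
tool_rot: [179.9, -0.0, 69.6]
force: [0.2, 0.5, 0.1]
grip_width: 0.0871
grasp_force: 0.0
time_s: 5.58
tool_pos: [0.5719, 0.0233, 0.0798]
tool_rot: [179.7, -0.1, 69.6]
force: [5.8, -0.8, -7.4]
grip_width: 0.0358
grasp_force: 50.0
t 5.88 F [ 7.39  1.26 -4.86] sd [0.09 0.48 0.62] pos mm [  2.27 -13.87  79.71] 0.012942853946952371 w 0.03585899104557701 49.999017810914665
```

```bash

python3 -m pendant '[{"tx":-0.1,"ty":0.04,"tz":0,"spin":0,"claw":1},{"tx":-0.15,"ty":0,"tz":0,"spin":0,"claw":1},{"tx":-0.2,"ty":0,"tz":0,"spin":0,"claw":1},{"tx":-0.2,"ty":0,"tz":0,"spin":0,"claw":1},{"tx":-0.2,"ty":0,"tz":0,"spin":0,"claw":1},{"tx":-0.2,"ty":0,"tz":0,"spin":0,"claw":1},{"tx":-0.2,"ty":0,"tz":0,"spin":0,"claw":1},{"tx":-0.2,"ty":0,"tz":0,"spin":0,"claw":1},{"tx":-0.15,"ty":0,"tz":0,"spin":0,"claw":1},{"tx":-0.1,"ty":0,"tz":0,"spin":0,"claw":1}]'
python3 -c "
from h import *
F(3)
s=cams.read_camera('side')[:,:,::-1];t=cams.read_camera('top')[:,:,::-1]
cv2.imwrite('pics/c4.png',np.hstack([cv2.resize(s[110:290,230:360],None,fx=3,fy=3),cv2.resize(t[130:310,205:335],None,fx=3,fy=3)]))"
```

```text
time_s: 7.12
tool_pos: [0.5442, -0.0513, 0.0797]
tool_rot: [179.8, -0.4, 69.8]
force: [7.7, 11.1, -6.8]
grip_width: 0.0357
grasp_force: 50.0
t 7.28 F [ 4.43 10.18 -5.94] sd [0.45 0.6  0.19] pos mm [  2.37 -94.34  79.7 ] 0.026413654015435262 w 0.035660243015482554 49.998394064605236
```

View pics/c4.png

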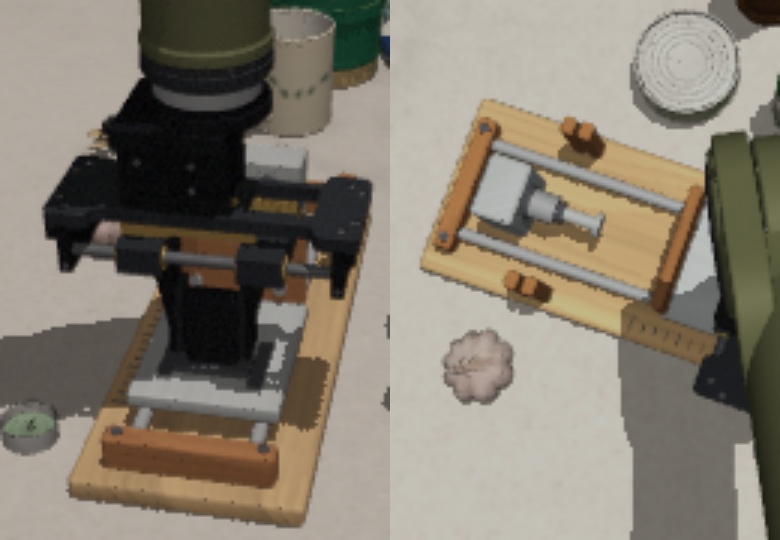

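The crop shows the fence drawn back, plate at right (680,245), with the feeler free: disc at (597,225) and barrel mouth near (563,212). Now I'll measure the mouth, the tip and the plate front.

```bash
python3 - <<'E'
from h import *
t=np.ascontiguousarray(cams.read_camera('top')[:,:,::-1]);cv2.imwrite('pics/topfree.png',t)
F(2)
a=cv2.resize(strip(t,.107,-.03,.17,-.055,.055)[0],None,fx=4/1,fy=2)[:, :800] if 0 else cv2.resize(strip(t,.107,-.03,.17,-.04,.04)[0],None,fx=2,fy=2)
b=cv2.resize(strip(t,.065,.035,.135,-.02,.02,.00025)[0],None,fx=2,fy=1.5)
cv2.imwrite('pics/c5.png',np.vstack([a[:320],b]))
E
```

```text
t 7.53 F [ 4.41  9.79 -5.85] sd [0.17 0.32 0.04] pos mm [  2.38 -94.35  79.69] 0.000808191340601061 w 0.035715104095587764 49.99834433197975
```

View pics/c5.png

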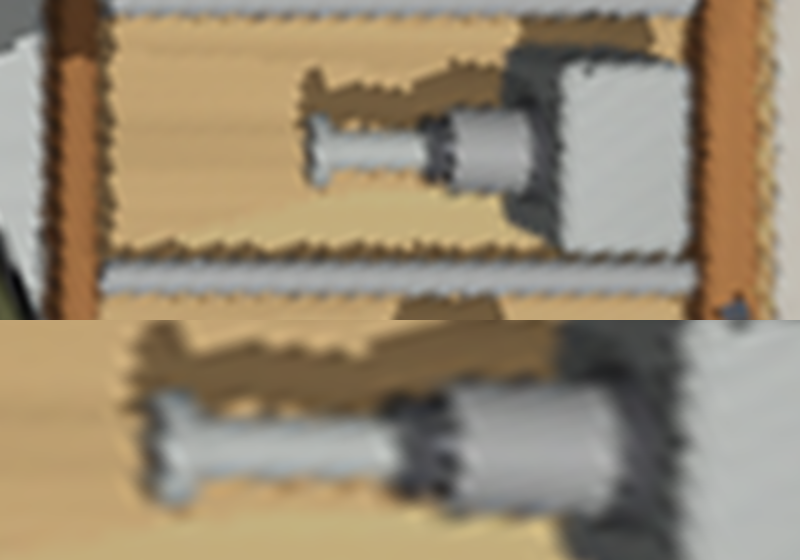

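In the rectified crops, the tip is at y ≈ 53.4 mm, the mouth at ≈ 90 mm and the plate front at ≈ -5.3 mm. The 36 mm free length and 10 mm plate thickness both agree. The mark is therefore at fence ≈ 59.5 mm, which puts the TCP at about -19.5, with first touch near -25.5. Now I'll come up gently.

```bash

python3 -m pendant '[{"tx":0.1,"ty":0,"tz":0,"spin":0,"claw":1},{"tx":0.15,"ty":0,"tz":0,"spin":0,"claw":1},{"tx":0.15,"ty":0,"tz":0,"spin":0,"claw":1},{"tx":0.15,"ty":0,"tz":0,"spin":0,"claw":1},{"tx":0.15,"ty":0,"tz":0,"spin":0,"claw":1},{"tx":0.15,"ty":0,"tz":0,"spin":0,"claw":1},{"tx":0.15,"ty":0,"tz":0,"spin":0,"claw":1},{"tx":0.1,"ty":0,"tz":0,"spin":0,"claw":1},{"tx":0.05,"ty":0,"tz":0,"spin":0,"claw":1},{"tx":0,"ty":0,"tz":0,"spin":0,"claw":1}]'
python3 -c "
from h import *
F(4)"
python3 -m pendant '[{"tx":0.04,"ty":0,"tz":0,"spin":0,"claw":1},{"tx":0.04,"ty":0,"tz":0,"spin":0,"claw":1},{"tx":0,"ty":0,"tz":0,"spin":0,"claw":1}]'
python3 -c "
from h import *
F(6)
t=np.ascontiguousarray(cams.read_camera('top')[:,:,::-1]);cv2.imwrite('pics/t6.png',t)"
```

```text
time_s: 8.78
tool_pos: [0.5608, -0.0071, 0.0796]
tool_rot: [-180.0, 0.4, 69.4]
force: [-3.2, -10.4, 4.6]
grip_width: 0.0359
grasp_force: 50.0
t 8.97 F [ -0.07 -10.44   4.18] sd [0.7  0.25 0.2 ] pos mm [  2.51 -46.16  79.64] 0.022580280713045374 w 0.0358466353579551 50.00083344988525
time_s: 9.35
tool_pos: [0.5621, -0.0036, 0.0796]
tool_rot: [-180.0, 0.4, 69.4]
force: [-5.0, -9.6, 4.6]
grip_width: 0.0358
grasp_force: 50.0
t 9.65 F [ -0.06 -11.07   4.75] sd [0.28 0.37 0.45] pos mm [  2.51 -42.42  79.63] 0.024907667819340014 w 0.03605215006680731 50.000972896814346
```

```bash

python3 -m pendant '[{"tx":0.04,"ty":0,"tz":0,"spin":0,"claw":1},{"tx":0.04,"ty":0,"tz":0,"spin":0,"claw":1},{"tx":0.04,"ty":0,"tz":0,"spin":0,"claw":1},{"tx":0.04,"ty":0,"tz":0,"spin":0,"claw":1},{"tx":0,"ty":0,"tz":0,"spin":0,"claw":1}]' >/dev/null
python3 -c "
from h import *
F(8)"
python3 -m pendant '[{"tx":0.04,"ty":0,"tz":0,"spin":0,"claw":1},{"tx":0.02,"ty":0,"tz":0,"spin":0,"claw":1},{"tx":0,"ty":0,"tz":0,"spin":0,"claw":1}]' >/dev/null
python3 -c "
from h import *
F(8)"
python3 -m pendant '[{"tx":0.02,"ty":0,"tz":0,"spin":0,"claw":1},{"tx":0.01,"ty":0,"tz":0,"spin":0,"claw":1},{"tx":0,"ty":0,"tz":0,"spin":0,"claw":1}]' >/dev/null
python3 -c "
from h import *
F(8)"
```

```text
t 10.72 F [ -0.11 -11.29   4.94] sd [0.43 0.71 0.39] pos mm [  2.52 -34.42  79.63] 0.024210805430738037 w 0.03553669884477392 50.00091176480055
t 11.5 F [ -0.34 -11.75   5.42] sd [0.63 0.42 0.62] pos mm [  2.52 -31.56  79.63] 0.018277376391437613 w 0.035665651112970966 50.00112343579531
t 12.28 F [ -0.52 -11.38   5.46] sd [0.52 0.32 0.45] pos mm [  2.52 -30.17  79.63] 0.018796938682741196 w 0.035699853057509896 50.00100066885352
```

```bash

for i in 1 2; do python3 -m pendant '[{"tx":0.02,"ty":0,"tz":0,"spin":0,"claw":1},{"tx":0.01,"ty":0,"tz":0,"spin":0,"claw":1},{"tx":0,"ty":0,"tz":0,"spin":0,"claw":1}]' >/dev/null
python3 -c "
from h import *
F(8)"; done
for i in 1 2; do python3 -m pendant '[{"tx":0.01,"ty":0,"tz":0,"spin":0,"claw":1},{"tx":0.01,"ty":0,"tz":0,"spin":0,"claw":1},{"tx":0,"ty":0,"tz":0,"spin":0,"claw":1}]' >/dev/null
python3 -c "
from h import *
F(8)"; done
```

```text
t 13.05 F [ -0.73 -11.57   5.47] sd [0.65 0.48 0.26] pos mm [  2.53 -28.67  79.63] 0.006344680640711895 w 0.03594434713024708 50.00101578421891
t 13.82 F [ -0.72 -11.7    5.63] sd [0.29 0.5  0.59] pos mm [  2.52 -27.17  79.62] 0.015300765442688446 w 0.035956447824992965 50.001073479652405
t 14.6 F [ -0.54 -11.97   5.65] sd [0.27 0.43 0.44] pos mm [  2.53 -26.2   79.62] 0.020054228729762497 w 0.03550094587244847 50.00103176571429
t 15.38 F [ -0.61 -11.96   5.41] sd [0.5  0.39 0.55] pos mm [  2.52 -25.2   79.62] 0.01930172748394095 w 0.035504828963436826 50.00107350759208
```

```bash

for i in 1 2 3; do python3 -m pendant '[{"tx":0.01,"ty":0,"tz":0,"spin":0,"claw":1},{"tx":0.01,"ty":0,"tz":0,"spin":0,"claw":1},{"tx":0,"ty":0,"tz":0,"spin":0,"claw":1}]' >/dev/null
python3 -c "
from h import *
F(8)"; done
```

```text
t 16.15 F [ -0.88 -13.41   6.58] sd [0.32 0.45 0.46] pos mm [  2.54 -24.83  79.63] 0.012764834311077672 w 0.035536973857561514 50.00110510736704
t 16.93 F [ -1.16 -14.07   7.15] sd [0.61 0.72 0.32] pos mm [  2.54 -24.53  79.61] 0.019163864617349466 w 0.035542520789168114 50.00123583711684
t 17.7 F [ -1.08 -14.75   7.18] sd [0.39 0.55 0.52] pos mm [  2.54 -23.66  79.6 ] 0.009191246198292747 w 0.035730553891256546 50.001332676038146
```

First touch is clear at TCP ≈ -24.6: the force rose 2.5 N with no motion. The mark is then at ≈ -18.6, which agrees with vision to within 1 mm.

```bash

python3 -m pendant '[{"tx":0.02,"ty":0,"tz":0,"spin":0,"claw":1},{"tx":0.02,"ty":0,"tz":0,"spin":0,"claw":1},{"tx":0.02,"ty":0,"tz":0,"spin":0,"claw":1},{"tx":0.02,"ty":0,"tz":0,"spin":0,"claw":1},{"tx":0,"ty":0,"tz":0,"spin":0,"claw":1}]' >/dev/null
python3 -c "
from h import *
F(8)
t=np.ascontiguousarray(cams.read_camera('top')[:,:,::-1]);cv2.imwrite('pics/t7.png',t)
b=cv2.resize(strip(t,.065,.035,.135,-.025,.025,.00025)[0],None,fx=2,fy=2);cv2.imwrite('pics/c7.png',b)"
```

```text
t 18.73 F [ -1.63 -15.73   7.94] sd [0.33 0.48 0.55] pos mm [  2.55 -20.05  79.6 ] 0.010262033103417199 w 0.03602032483440136 50.00141945667565
```

View pics/c7.png

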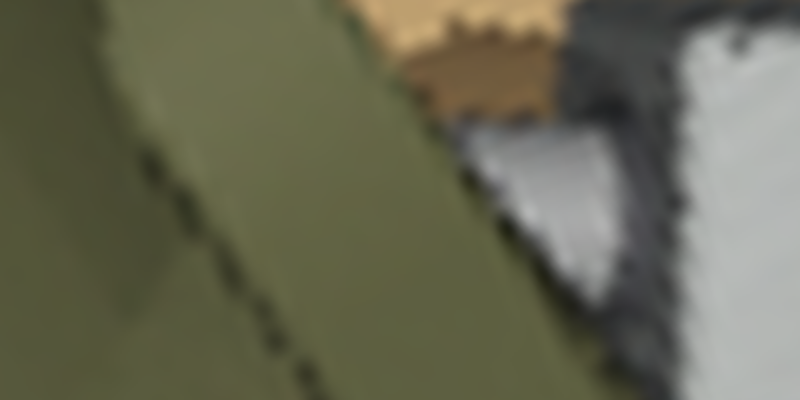

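The arm hides the ring here and only the barrel at (560,200) shows, so I finish on the measured travel: about 1.25 mm more. Then I ease the load to a light forward bias before letting go.

```bash

python3 -m pendant '[{"tx":0.014,"ty":0,"tz":0,"spin":0,"claw":1},{"tx":0.014,"ty":0,"tz":0,"spin":0,"claw":1},{"tx":0,"ty":0,"tz":0,"spin":0,"claw":1}]' >/dev/null
python3 -c "
from h import *
F(8)"
python3 -m pendant '[{"tx":-0.04,"ty":0,"tz":0,"spin":0,"claw":1},{"tx":-0.04,"ty":0,"tz":0,"spin":0,"claw":1},{"tx":0,"ty":0,"tz":0,"spin":0,"claw":1}]' >/dev/null
python3 -c "
from h import *
F(6)"
```

```text
t 19.55 F [ -1.61 -16.23   8.24] sd [0.39 0.44 0.38] pos mm [  2.55 -19.02  79.6 ] 0.019466632352103566 w 0.03564988596266337 50.00151922926307
t 20.23 F [ 1.28 -8.05  3.53] sd [0.42 0.43 0.46] pos mm [  2.48 -19.26  79.63] 0.016620270278545395 w 0.03543317019300373 50.001220079138875
```

```bash

python3 -m pendant '[{"tx":-0.04,"ty":0,"tz":0,"spin":0,"claw":1},{"tx":0,"ty":0,"tz":0,"spin":0,"claw":1},{"tx":0,"ty":0,"tz":0,"spin":0,"claw":0.45},{"tx":0,"ty":0,"tz":0,"spin":0,"claw":0.3},{"tx":0,"ty":0,"tz":0,"spin":0,"claw":0},{"tx":0,"ty":0,"tz":0,"spin":0,"claw":0},{"tx":0,"ty":0,"tz":0,"spin":0,"claw":0}]'
python3 -c "
from h import *
F(2)"
python3 -m pendant '[{"tx":0,"ty":0,"tz":-0.3,"spin":0,"claw":0},{"tx":0,"ty":0,"tz":-0.7,"spin":0,"claw":0},{"tx":0,"ty":0,"tz":-1,"spin":0,"claw":0},{"tx":0,"ty":0,"tz":-1,"spin":0,"claw":0},{"tx":-0.5,"ty":0,"tz":0,"spin":0,"claw":0},{"tx":-1,"ty":0,"tz":0,"spin":0,"claw":0},{"tx":-1,"ty":0,"tz":0,"spin":0,"claw":0},{"tx":-1,"ty":0,"tz":0,"spin":0,"claw":0},{"tx":-1,"ty":0,"tz":0,"spin":0,"claw":0},{"tx":-0.5,"ty":0,"tz":0,"spin":0,"claw":0}]'
python3 - <<'E'
from h import *
t=np.ascontiguousarray(cams.read_camera('top')[:,:,::-1]);cv2.imwrite('pics/t8.png',t)
a=cv2.resize(strip(t,.107,-.06,.14,-.04,.04)[0],None,fx=2,fy=2)
b=cv2.resize(strip(t,.065,.035,.135,-.015,.015,.00025)[0],None,fx=2,fy=2)
cv2.imwrite('pics/c8.png',np.vstack([a[:320],b]))
E
```

```text
time_s: 21.1
tool_pos: [0.5702, 0.0203, 0.0795]
tool_rot: [-180.0, -0.0, 69.6]
force: [0.5, 0.3, -0.3]
grip_width: 0.0776
grasp_force: 0.0
t 21.2 F [-0.18 -0.5   0.03] sd [0.38 0.45 0.12] pos mm [  1.79 -17.27  79.5 ] 0.006960228511742814 w 0.08315861323319575 0.0
time_s: 22.45
tool_pos: [0.4818, -0.2174, 0.2308]
tool_rot: [179.9, 0.1, 69.4]
force: [0.5, -0.2, 0.3]
grip_width: 0.0871
grasp_force: 0.0
```

View pics/c8.png

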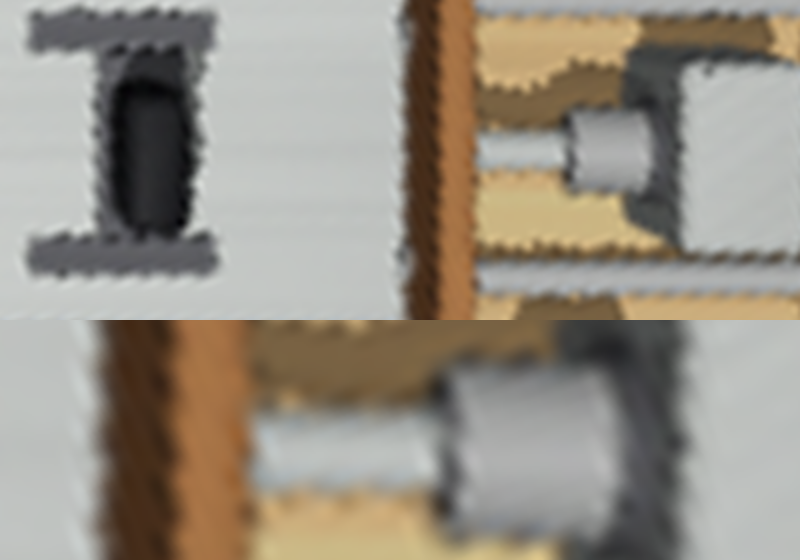

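The crop shows the plate front at y ≈ 59.2 mm. The rod stays light right up to the barrel rim at (440,450), so the ring has just vanished, and the grip is clear of the robot. Handing in.

```bash
python3 -c "
from cell import env
print(env.sign_off())"
```

```text
the job is handed in; nothing more can be done
None
```

The job is handed in: I drew the fence back about 77 mm by its grip, then brought it up to the feeler mark, by my measurements about 5.8 mm of the 6 mm press and not past it, and let go with the grip still bearing forward; the sign-off gave no verdict.

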